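# Turn the cartridge in the closing press and press its second closure

### The job

The white cartridge in the bench press has had the closure at one end pressed; draw it out, turn it half round and push it fully home against the stop, so that the closure that still stands proud lies under the press bar. Then flip the safety catch right over, away from the lever it blocks, pull the lever down as far as it goes so the bar presses the closure in, and finish with the gripper still holding the lever handle down. Leave the foil packs, bottle and jar where they are.

Things in the scene. Friction and masses are not known exactly. Their poses are not given: they have to be found in the camera images.
- press: Hand press, fixed. Origin on the bench below the centre of a fully home cartridge; x runs along the nest away from its open mouth (robot side), y left, z up. The grey base plate the cartridge lies on is 12 mm high, x -85 to 160 mm, y +/-75. Two white cheeks, x 85 to 150 mm, y +/-50 to 60, stand 165 mm high; the lever is outside the right (-y) one.
- nest_stop (a point): Middle of the face of the nest's stop, 75 mm from the press origin, 30 mm up; the cartridge's far face rests on it when home. Side rails lead to it, from 75 to 0 mm of press x, 66 mm apart inside, 14 mm above the plate; their flared ends reach to x -26 mm.
- press_bar (a point): Middle of the underside of the moving steel press bar, 16 mm in press x (57 to 73 mm) by 54 mm in y. 80 mm above the bench with the lever up, 54 mm with it fully down; bar and stem reach 70 mm above this point.
- cartridge: White plastic, 150 (x) x 60 (y) x 40 mm, 0.2 to 0.4 kg, loose. Origin: centre of the underside. Rib to grip in the middle of its top: 44 mm along x, 22 mm thick, top 72 mm above the underside. A grey closure bar (18 x 44 mm) 63 mm from the middle at each end: at -x 2 mm above the deck (pressed), at +x 10 mm (proud). Starts in the nest drawn out 6 to 30 mm, +x end to the mouth.
- closure_top (a point): Centre of the top of the closure that still stands proud; it moves with that closure.
- closure (a joint): How far the proud closure has been pressed in, m: 0 standing 10 mm proud, 0.008 when the press is fully down. Stiff: it takes about 12 N.
- catch (a joint): Safety catch angle, rad: 0 lying level across the lever's path (starts 0 to 0.12), grows as it is flipped up and over to the left (+y of the press); 1.57 upright, stop at 2.3. It stays where it is left. It blocks the lever until it is raised past about 1 rad.
- catch_pin (a point): Middle of the free part of the catch's round steel pin: 10 mm diameter, about 50 mm long, along the press x axis, sticking out towards the robot from the free end of the catch arm; it can be pinched from above. 85 mm from the hinge line, and at 0 it is 105 mm to the right of the press's middle, 175 mm up.
- catch_hinge (a point): Point on the catch's hinge line (parallel to the press x axis), level in x with catch_pin; fixed on the press. The pin travels a circle of 85 mm radius about it, from the right (-y) up and over to the left.
- lever_angle (a joint): Lever angle, rad: 0 up, leaning 0.3 rad back from upright (away from the robot, +x of the press), grows as the handle is pulled towards the robot and down; stop at 1.2. With the catch closed it goes only about 0.1. A spring returns it when let go; pulling takes about 3 N at first to 10 N at the end.
- lever: Press lever: a 14 mm thick steel arm just outside the press's right cheek, with a black round handle at its free end, 18 mm diameter, 100 mm long, lying along the press y axis and sticking out to the right (-y). Pinch the handle from above. Origin on the pivot, in the middle of the arm.
- handle_grip (a point): Middle of the free length of the handle, on its axis. 140 mm from the pivot line.
- lever_pivot (a point): Point on the lever's pivot line (parallel to the press y axis, 120 mm up), level in y with handle_grip; fixed on the press.
- pack0: Foil pack 120 x 55 x 28 mm lying in the red tray (left on the bench); bystander. Origin at the centre of its underside.
- pack1: The other foil pack in the red tray, the same size; bystander.
- bottle: White bottle, 60 mm diameter, 150 mm tall, to the right; bystander. Origin at its underside.
- jar: Amber jar, 60 mm diameter, 75 mm tall, to the right; bystander. Origin at its underside.
Mind the look-alikes: they are no part of the job. Leave any green or red look-alike of the cartridge alone.

How it is judged:
By the outcome, as a careful person would: the job done as asked, in the order asked, and still so for the second after the job is handed in, while the arm keeps its last pose, push and grip.
It also fails if it takes over 72 s, if anything falls off the work surface, if the arm or the gripper's body presses on something with over 40 N, if the wrist force passes 120 N, or if a joint passes its speed limit or range.

### The arm

A 6-joint arm with a two-finger parallel gripper is mounted at the origin on the work surface. World frame = base frame: x ahead of the robot, y to its left, z up, the work surface at z = 0. Lengths are in m, angles in rad, forces in N, time in s.
With the tool pointing down it reaches from about 0.4 to 0.825 m from the base axis. Payload 7 kg.
Tool frame: the origin (TCP) lies at the very end of the fingers, on their centre line; the grasp point (between the pads) lies 19 mm behind it; z points along the fingers, y is the line along which they close (so a half turn about z gives the same grasp; the last joint's range is limited). The gripper opens to 88 mm and grips with 3 to 60 N. Pads are 19 mm wide; open, the fingers measure 130 mm over their backs; the gripper's body (78 mm by 193 mm) begins 47 mm behind the grasp point.
Start: joints at [-0.873, 0.359, 0.012, 0, -1.224, -0.288], TCP at [0.269, -0.619, 0.227] pointing down, gripper open.
Joint ranges: [-3.07, 3.07], [-1.43, 2.12], [-1.02, 1.25], [-3.03, 1.67], [-3.05, -0], [-3.03, 3.03]. Speed limits (rad/s): [2.39, 2.39, 3.01, 3.14, 3.14, 3.14].

### API

Orientations are given as [roll, pitch, yaw] about the fixed x, y, z axes, in that order (R = Rz(yaw) Ry(pitch) Rx(roll)).
In Python, from station import arm, grab_frame gives the robot as it stands.
- The arm moves only by the tool jog_arm, never from a script. Its argument "deltas" is a list that holds one entry, the list of rows, each a list of 4 numbers: the shift along the tool's x, y, z in units of 60 mm (1.0 is 60 mm), then the turn about the tool's z in units of 5 degrees (1.0 is 5 degrees). A call has 1 to 8 rows; each row is the pose to reach, as a shift and turn from the pose commanded when the call began, along the tool's axes at that moment; what a row does not reach only later rows make up. A row lasts 1/8 s, in which the tool goes at most 62.5 mm and 10.7 degrees, less where a joint would pass 70% of its speed; a pose out of reach is approached as far as the arm can. A call with a gripper value outside its range is refused whole. "grip" is the finger opening in mm, from 0 to 87.6, set as the call begins (left out, the last holds). The fingers move at their own pace and stop on an object; "squeeze" is the grip in N (left out, the last holds). Time passes only in rows, so rows that repeat a pose let the fingers close. It gives the time, the measured TCP pose, the force, the opening and the grip force at its end, in the units of the state.
- arm.get_state(): the state, without advancing time (a new reading comes with each control period).
- grab_frame(name): name is "scene" or "top" or "wrist"; returns a dict with "img" (420x560x3 uint8, red, green, blue), "vfov" (degrees; the focal length in pixels is half the picture's height over the tangent of half this angle, whatever the lens; pixels are square), "cx", "cy" (the principal point, pixels), "xyz" and "rotation" of the camera in the world. Camera axes: x right, y down, z forward; pixel columns grow to the right and rows downward; lengths in m; the calibration is good to about 2 mm. A picture is of the moment at which its call begins. There is no depth.
- arm.job_done(): hands the job in; it is judged then, once.
The state is a dict: "t": time; "q": joint angles; "qd": joint speeds; "joint_efforts": joint torques, N m; "eef_pos": TCP position; "ee_rot": TCP orientation; "force": force on the tool from outside, world axes, zero at the start; "moment": the same for the moment, N m; "width": finger opening in m; "gripper_force": force on a finger pad.
Only numpy, scipy, OpenCV 4.12 (cv2) and the standard library are available. Lean on these libraries where they do the work, as an engineer would, in place of code of your own. Each camera call takes 0.05 s, during which the arm holds its last target. There are 200 camera calls.

## Working session

There is one attempt and no reset: what is moved stays moved. The work goes in short steps, Python scripts to look and compute and a tool call to move; the robot and the scene stay as the last step left them, time stands still between calls to the robot, and variables do not carry over. Pictures are saved under pics/ and viewed, at most 12 in all, crops included, and the job is handed in when it is done.

Besides the shell and the picture viewer there is one more tool, called after "Call:" by a JSON object that holds its "fn" and its "kwargs", one argument or row to a line. jog_arm: Moves the arm, as the interface text tells. Its arguments: {"type":"object","properties":{"deltas":{"type":"array"},"grip":{"type":"number"},"squeeze":{"type":"number"}},"required":["deltas"]}

```bash
mkdir -p pics; ls; cat > h.py <<'E'
import numpy as np, cv2
from station import arm, grab_frame
def K(f):
    fl=f["img"].shape[0]/2/np.tan(np.radians(f["vfov"])/2); return fl
def ray(f,u,v):
    fl=K(f); d=np.array(f["rotation"])@np.array([(u-f["cx"])/fl,(v-f["cy"])/fl,1]); return np.array(f["xyz"]),d
def atz(f,u,v,z):
    o,d=ray(f,u,v); return o+d*(z-o[2])/d[2]
def proj(f,p):
    c=np.array(f["rotation"]).T@(np.array(p)-np.array(f["xyz"])); fl=K(f); return np.array([f["cx"]+fl*c[0]/c[2],f["cy"]+fl*c[1]/c[2]])
def save(f,n,box=None,s=1):
    im=f["img"][:,:,::-1]
    if box: im=im[box[1]:box[3],box[0]:box[2]]
    cv2.imwrite(f"pics/{n}.png",cv2.resize(im,None,fx=s,fy=s,interpolation=cv2.INTER_CUBIC))
E
python3 - <<'E'
from h import *
import pickle
F={n:grab_frame(n) for n in ("scene","top")}
pickle.dump(F,open("f0.pkl","wb"))
for n,f in F.items():
    print(n,f["vfov"],f["cx"],f["cy"],f["xyz"],np.round(f["rotation"],3).tolist())
    save(f,n+"0",None,1.4)
print(arm.get_state())
E
```

```text
pics
scene 55.84844797524341 281.34646986941505 205.0710790073634 [1.02386329 0.83832842 1.06573661] [-2.306, 0.004, 2.511]
top 43.88171592213522 276.7197813695338 210.83139241470462 [0.1763202  0.04568445 1.84057294] [-2.972, 0.005, -1.581]
{'t': 0.1, 'q': array([-8.72869410e-01,  3.59314584e-01,  1.11552886e-02, -2.93188519e-04,
       -1.22410185e+00, -2.88086209e-01]), 'qd': array([ 0.00036604, -0.00086857,  0.00140699,  0.00210695, -0.00170406,
        0.0017818 ]), 'joint_efforts': array([-1.32976253e-03, -5.84163773e+01,  2.93752724e+01,  7.01558366e+00,
        1.01398284e-02, -7.85833572e-05]), 'eef_pos': array([ 0.26875151, -0.61871727,  0.22572168]), 'ee_rot': array([ 3.14010989e+00, -1.51943339e-04, -2.73185166e+00]), 'force': array([-0.25892331, -0.49869065,  0.97134691]), 'moment': array([-0.01326451,  0.03021493,  0.00703244]), 'gripper_force': 0.0, 'width': 0.0876058517655438}
```

```bash
cat >> h.py <<'E'
from scipy.spatial.transform import Rotation as Ro
_g=grab_frame
def fix(f):
    if np.ndim(f["rotation"])==1: f["rotation"]=Ro.from_euler("xyz",f["rotation"]).as_matrix()
    return f
def grab_frame(n): return fix(_g(n))
E
python3 -c "
from h import *;import pickle
F=pickle.load(open('f0.pkl','rb'));[fix(f) for f in F.values()];pickle.dump(F,open('f0.pkl','wb'))
for f in F.values(): print(f['rotation'].round(2))"
```

```text
[[-0.81  0.4  -0.44]
 [ 0.59  0.54 -0.6 ]
 [-0.   -0.74 -0.67]]
[[-0.01 -0.99  0.17]
 [-1.    0.01  0.  ]
 [-0.01 -0.17 -0.99]]
```

View pics/scene0.png

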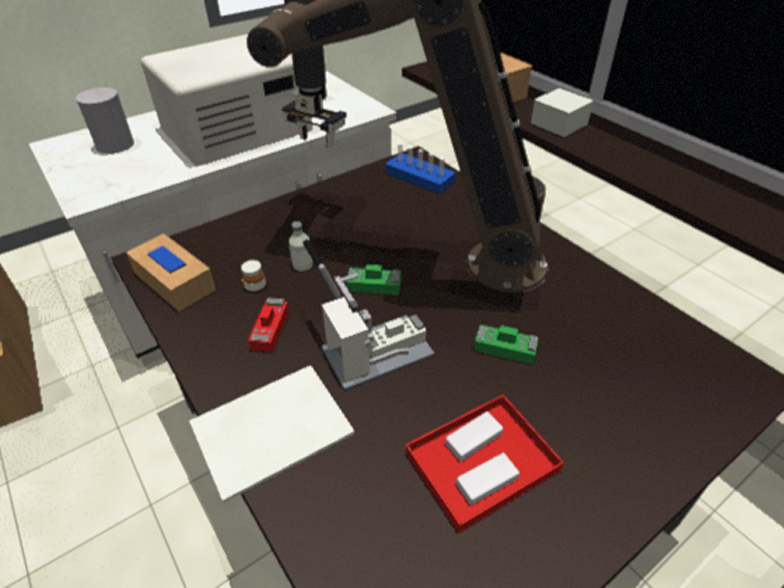

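View pics/top0.png

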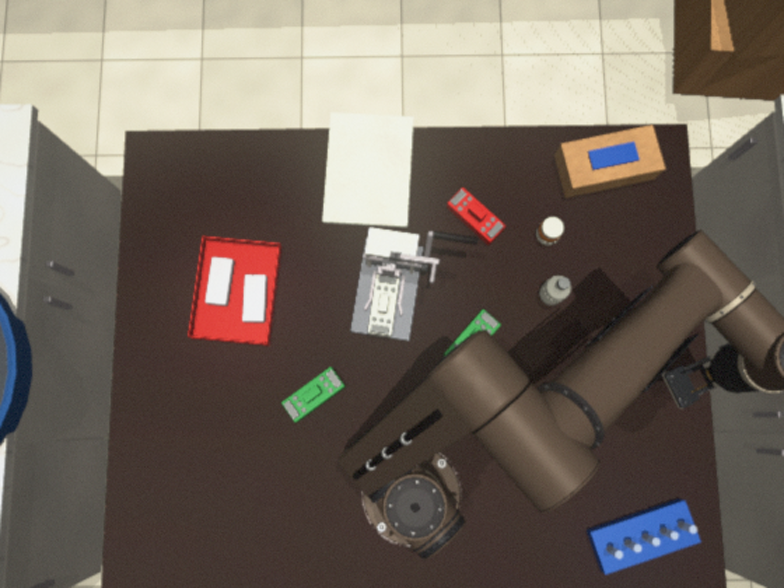

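Seen: the white cartridge in the press is at top (383,303) in the 1.4x picture. Look-alikes are red (476,215), green (312,394) and green (475,330), plus the foil packs (218,280) and (255,298). The press nest one, in white, is the one I want. Now a close crop.

```bash
python3 - <<'E'
from h import *;import pickle
F=pickle.load(open('f0.pkl','rb'))
save(F['top'],'topc',(240,155,350,250),7)
a=cv2.imread('pics/topc.png');print(a.shape)
E
```

```text
(665, 770, 3)
```

View pics/topc.png

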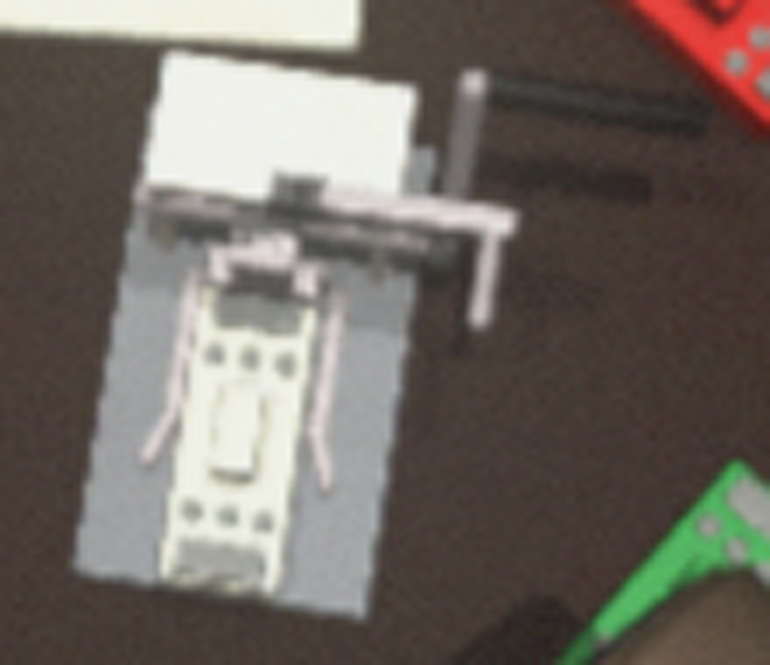

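```bash
python3 - <<'E'
from h import *;import pickle
F=pickle.load(open('f0.pkl','rb'));f=F['top']
def px(u,v): return 240+(u+.5)/7-.5,155+(v+.5)/7-.5
L=atz(f,*px(75,573),.012);R=atz(f,*px(365,618),.012)
print('corners',L,R,np.linalg.norm(L-R))
yd=(L-R)/np.linalg.norm(L-R);yaw=np.arctan2(-yd[0],yd[1]);xd=np.array([yd[1],-yd[0],0])
O=(L+R)/2+.085*xd;O[2]=0
print('O',O,'yaw',yaw)
M=np.array([xd,yd*[1,1,0],[0,0,1]])
for n,u,v,z in [('ribN',233,478,.084),('ribF',245,385,.084),('ribcentre',239,431,.084),('cartNL',163,580,.052),('cartNR',277,592,.052),('cartFR',318,300,.052),
 ('pin end',480,328,.18),('pin root',492,232,.18),('handle end',703,117,.254),('handle root',490,87,.254),('flareL',148,460,.026),('flareR',327,488,.026),('cheek/head nearL',148,190,.165),('headFarL',165,52,.165),('headFarR',418,88,.165)]:
    p=atz(f,*px(u,v),z); print(n,p.round(4),(M@(p-O)).round(4))
E
```

```text
corners [0.3995328  0.14674843 0.012     ] [0.37518016 0.00086959 0.012     ] 0.1478975568098405
O [0.47119628 0.059813   0.        ] yaw -0.1654121826643452
ribN [0.4364 0.0658 0.084 ] [-0.0353  0.0002  0.084 ]
ribF [0.4823 0.0595 0.084 ] [0.011  0.0016 0.084 ]
ribcentre [0.4595 0.0627 0.084 ] [-0.012   0.0009  0.084 ]
cartNL [0.3907 0.1011 0.052 ] [-0.0862  0.0275  0.052 ]
cartNR [0.3842 0.045  0.052 ] [-0.0834 -0.0289  0.052 ]
cartFR [0.5305 0.0229 0.052 ] [ 0.0646 -0.0266  0.052 ]
pin end [ 0.4911 -0.0503  0.18  ] [ 0.0378 -0.1053  0.18  ]
pin root [ 0.5365 -0.0568  0.18  ] [ 0.0836 -0.1042  0.18  ]
handle end [ 0.5719 -0.1475  0.254 ] [ 0.1335 -0.1879  0.254 ]
handle root [ 0.5868 -0.0527  0.254 ] [ 0.1325 -0.0919  0.254 ]
flareL [0.4546 0.1092 0.026 ] [-0.0245  0.0459  0.026 ]
flareR [0.4394 0.0193 0.026 ] [-0.0247 -0.0452  0.026 ]
cheek/head nearL [0.5618 0.1037 0.165 ] [0.0821 0.0582 0.165 ]
headFarL [0.6286 0.0953 0.165 ] [0.1495 0.0609 0.165 ]
headFarR [ 0.6097 -0.0242  0.165 ] [ 0.1505 -0.0601  0.165 ]
```

The crop confirms it. White cartridge in the nest, rib centre at crop (239,431), about 12 mm drawn out, with the catch pin at (486,280) and the handle at (600,102). All the measured points agree with the given sizes to about 2 mm.

```bash
cat > m.py <<'E'
# usage: m.py "lastrow or -" "px,py,pz,dyaw_deg" ... press-frame targets in mm; dyaw = tool yaw minus press yaw (deg)
import sys,json,os,numpy as np
O=np.array([.471,.060,0]);PY=-.160
if os.path.exists('press.json'): d=json.load(open('press.json'));O=np.array(d['O']);PY=d['yaw']
c=json.load(open('cmd.json')) if os.path.exists('cmd.json') else [.269,-.619,.227,-2.73185]
def ax(y): return np.array([[np.cos(y),np.sin(y),0],[np.sin(y),-np.cos(y),0],[0,0,-1]]).T
if sys.argv[1]!='-':
    r=np.array(eval('['+sys.argv[1]+']'),float)
    p=np.array(c[:3])+np.array(ax(c[3])@(r[:3]*.06)); c=[*p,c[3]-np.radians(r[3]*5)]
    json.dump(c,open('cmd.json','w'))
B=np.array([[np.cos(PY),-np.sin(PY),0],[np.sin(PY),np.cos(PY),0],[0,0,1]])
print('cmd press mm',(B.T@(np.array(c[:3])-O)*1e3).round(1),'dyaw',round(np.degrees(c[3]-PY),2),'world',np.round(c,4))
for a in sys.argv[2:]:
    t=np.array(eval('['+a+']'),float);w=O+B@(t[:3]/1e3)
    s=ax(c[3]).T@(w-np.array(c[:3]))/.06; print(a,'->',s.round(3).tolist(),round(-np.degrees(np.radians(t[3])+PY-c[3])/5,3))
E
python3 m.py - "-40,0,300,-180"
```

```text
cmd press mm [ -91.2 -702.5  227. ] dyaw -147.36 world [ 0.269  -0.619   0.227  -2.7318]
-40,0,300,-180 -> [-7.035, 9.398, -1.217] 6.529
```

Call:
{"fn": "jog_arm", "kwargs": {
  "deltas": [
    [[0,0,-0.6,0],[-0.5,0.6,-1.2,0.5],[-1.0,1.3,-1.2,1],[-1.6,2.1,-1.2,1.5],[-2.2,2.9,-1.2,2],[-2.8,3.7,-1.2,2.5],[-3.4,4.5,-1.2,3],[-4.0,5.3,-1.2,3.5]]
  ],
  "grip": 60
}}

```text
t: 1.1
eef_pos: [0.3622, -0.23, 0.2985]
ee_rot: [3.141, 0.0, -3.039]
force: [2.4, 0.5, -0.0]
width: 0.06
gripper_force: 0.0
```

```bash
python3 m.py "-4.0,5.3,-1.2,3.5" "-40,0,300,-180"
```

```text
cmd press mm [ -60.7 -305.3  299. ] dyaw -164.86 world [ 0.3625 -0.2317  0.299  -3.0373]
-40,0,300,-180 -> [-1.662, 4.821, -0.017] 3.029
```

Call:
{"fn": "jog_arm", "kwargs": {
  "deltas": [
    [[-0.2,0.7,0,0.5],[-0.5,1.5,0,1],[-0.8,2.3,0,1.5],[-1.1,3.1,0,2],[-1.4,3.9,0,2.5],[-1.6,4.6,0,3],[-1.66,4.82,0,3.03],[-1.66,4.82,0,3.03]]
  ]
}}

```text
t: 2.1
eef_pos: [0.4311, 0.0666, 0.2982]
ee_rot: [-3.141, -0.001, 2.983]
force: [0.6, 0.7, 0.3]
width: 0.0598
gripper_force: 0.0
```

```bash
python3 m.py "-1.66,4.82,0,3.03" ; python3 - <<'E'
from h import *;import pickle
f=grab_frame('wrist');pickle.dump(f,open('w1.pkl','wb'));print(f['xyz'],f['vfov']);print(f['rotation'].round(3));save(f,'w1',None,1.4)
s=arm.get_state();print(s['eef_pos'],s['ee_rot'])
E
```

```text
cmd press mm [-4.01e+01 -1.00e-01  2.99e+02] dyaw -180.01 world [ 0.4314  0.0663  0.299  -3.3017]
[0.36379162 0.07620799 0.45543906] 64.56259059297959
[[ 0.157  0.955  0.252]
 [ 0.988 -0.151 -0.041]
 [-0.001  0.255 -0.967]]
[0.43099786 0.06596421 0.29832038] [-3.14107557e+00 -5.76460558e-04  2.98257728e+00]
```

View pics/w1.png

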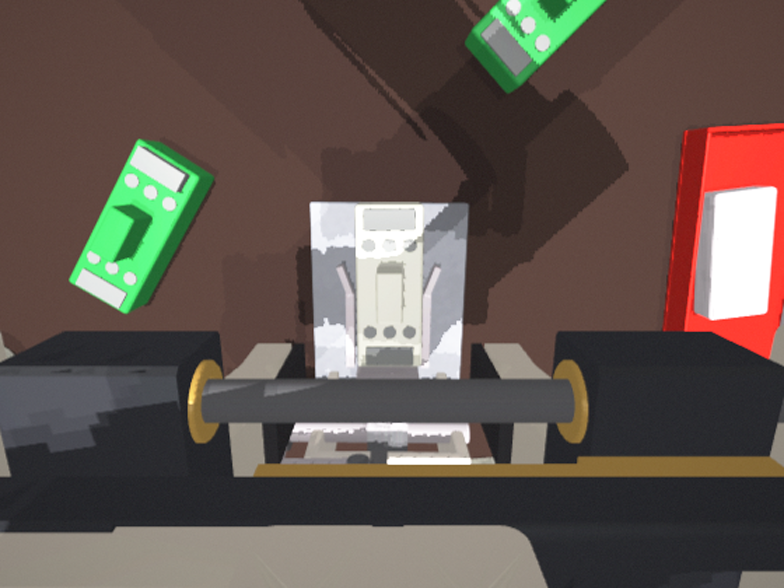

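The wrist view shows the white cartridge at (390,290) in the press, with the rib at about (390,290), plate near corners (310,203) and (468,203), and cartridge near edge u 357–423.

```bash
python3 - <<'E'
from h import *;import pickle
f=pickle.load(open('w1.pkl','rb'))
O=np.array([.471,.060,0]);PY=-.160
B=np.array([[np.cos(PY),-np.sin(PY),0],[np.sin(PY),np.cos(PY),0],[0,0,1]])
for n,u,v,z in [('plL',310,203,.012),('plR',468,203,.012),('plL2',314,375,.012),('plR2',463,375,.012),('cNL',357,206,.052),('cNR',423,206,.052),('cFR',421,362,.052),('flL',339,265,.026),('flR',438,265,.026)]:
    p=atz(f,u/1.4,v/1.4,z);print(n,(B.T@(p-O)*1e3).round(1))
save(f,'w1c',(215,135,345,280),4)
E
```

```text
plL [-82.  -73.9  12. ]
plR [-82.4  74.   12. ]
plL2 [ 92.2 -76.6  12. ]
plR2 [91.7 77.  12. ]
cNL [-82.  -27.3  52. ]
cNR [-82.1  29.   52. ]
cFR [60.7 30.3 52. ]
flL [-25.8 -46.6  26. ]
flR [-26.1  46.2  26. ]
```

View pics/w1c.png

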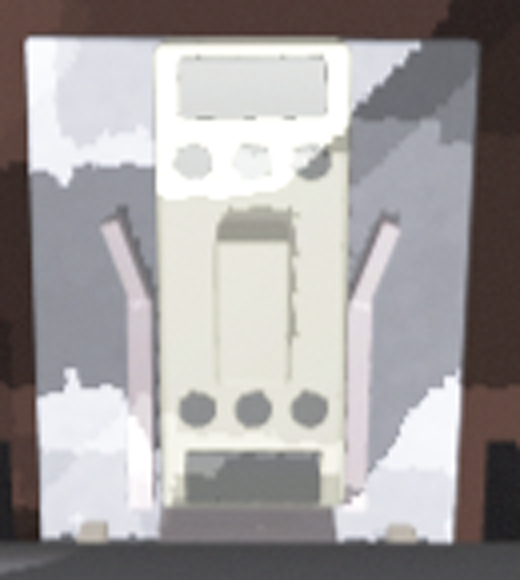

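```bash
python3 m.py - "-5,0.3,57,-180"
```

```text
cmd press mm [-4.01e+01 -1.00e-01  2.99e+02] dyaw -180.01 world [ 0.4314  0.0663  0.299  -3.3017]
-5,0.3,57,-180 -> [-0.585, 0.007, 4.033] -0.001
```

Call:
{"fn": "jog_arm", "kwargs": {
  "deltas": [
    [[-0.2,0.01,0.7,0],[-0.4,0.01,1.5,0],[-0.58,0.01,2.2,0],[-0.58,0.01,2.8,0],[-0.58,0.01,3.3,0],[-0.58,0.01,3.7,0],[-0.58,0.01,4.0,0],[-0.58,0.01,4.0,0]]
  ]
}}

```text
t: 3.15
eef_pos: [0.4648, 0.0596, 0.0577]
ee_rot: [-3.14, -0.002, 2.98]
force: [-0.4, 0.3, 0.1]
width: 0.06
gripper_force: 0.0
```

Call:
{"fn": "jog_arm", "kwargs": {
  "deltas": [
    [[0,0,0,0],[0,0,0,0],[0,0,0,0],[0,0,0,0]]
  ],
  "grip": 15,
  "squeeze": 40
}}

```text
t: 3.65
eef_pos: [0.4659, 0.0614, 0.0589]
ee_rot: [3.141, 0.001, 2.982]
force: [-0.2, -0.2, 0.2]
width: 0.0252
gripper_force: 0.0
```

```bash
python3 m.py "-0.58,0.01,4.0,0" "-50,0.3,59,-180"; python3 -c "
from h import *
s=arm.get_state();print(s['eef_pos'],s['force'],s['width'],s['gripper_force'],s['moment'],s['ee_rot'])"
```

```text
cmd press mm [-5.3  0.5 59. ] dyaw -180.01 world [ 0.4658  0.0613  0.059  -3.3017]
-50,0.3,59,-180 -> [0.745, -0.003, 0.0] -0.001
[0.46586714 0.06139036 0.0589202 ] [-0.18751134 -0.23503257  0.18760936] 0.025206393758495062 0.0 [-0.00171659 -0.02725075 -0.04203186] [3.14108350e+00 5.53772097e-04 2.98165504e+00]
```

Fingers are still closing; let them finish.

Call:
{"fn": "jog_arm", "kwargs": {
  "deltas": [
    [[0,0,0,0],[0,0,0,0],[0,0,0,0]]
  ]
}}

```text
t: 4.03
eef_pos: [0.4659, 0.0614, 0.0588]
ee_rot: [3.141, 0.0, 2.982]
force: [-0.9, 2.1, 5.6]
width: 0.0218
gripper_force: 40.0
```

Call:
{"fn": "jog_arm", "kwargs": {
  "deltas": [
    [[0.15,0,0,0],[0.35,0,0,0],[0.55,0,0,0],[0.75,0,0,0],[0.75,0,0,0]]
  ]
}}

```text
t: 4.65
eef_pos: [0.4196, 0.0686, 0.0588]
ee_rot: [3.141, -0.001, 2.982]
force: [-5.1, 3.8, 12.1]
width: 0.0216
gripper_force: 40.0
```

```bash
python3 m.py "0.75,0,0,0" "-55,0.3,105,-180" ; python3 -c "
from h import *
s=arm.get_state();print(s['force'],s['width'],s['gripper_force'])
f=grab_frame('wrist');save(f,'w2',(150,60,430,290),2.6)"
```

```text
cmd press mm [-50.3   0.5  59. ] dyaw -180.01 world [ 0.4214  0.0685  0.059  -3.3017]
-55,0.3,105,-180 -> [0.078, -0.003, -0.767] -0.001
[-5.11739322  3.82726385 12.1382914 ] 0.021615309287441785 40.00293552875519
```

View pics/w2.png

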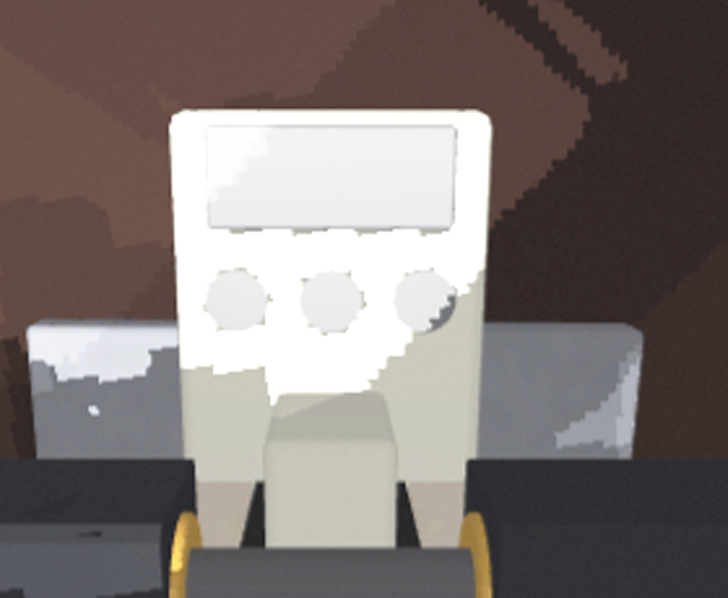

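The cartridge moved with the gripper: its near edge overhangs the plate. Lift and turn.

Call:
{"fn": "jog_arm", "kwargs": {
  "deltas": [
    [[0,0,-0.2,0],[0.08,0,-0.5,0],[0.08,0,-0.77,0],[0.08,0,-0.77,-2],[0.08,0,-0.77,-4],[0.08,0,-0.77,-6],[0.08,0,-0.77,-8],[0.08,0,-0.77,-10]]
  ]
}}

```text
t: 5.7
eef_pos: [0.415, 0.0685, 0.1044]
ee_rot: [3.141, -0.002, -2.424]
force: [0.6, -0.2, -3.1]
width: 0.0218
gripper_force: 40.0
```

Call:
{"fn": "jog_arm", "kwargs": {
  "deltas": [
    [[0,0,0,-2],[0,0,0,-4],[0,0,0,-6],[0,0,0,-8],[0,0,0,-10],[0,0,0,-12],[0,0,0,-14],[0,0,0,-16]]
  ]
}}

```text
t: 6.7
eef_pos: [0.4149, 0.0685, 0.1044]
ee_rot: [3.139, 0.0, -1.028]
force: [0.4, -0.1, -2.3]
width: 0.0218
gripper_force: 40.0
```

Call:
{"fn": "jog_arm", "kwargs": {
  "deltas": [
    [[0,0,0,-2],[0,0,0,-4],[0,0,0,-6],[0,0,0,-8],[0,0,0,-10],[0,0,0,-10],[0,0,0,-10]]
  ]
}}

```text
t: 7.58
eef_pos: [0.4159, 0.0689, 0.1046]
ee_rot: [3.141, 0.001, -0.164]
force: [0.1, 0.8, -2.8]
width: 0.0216
gripper_force: 40.0
```

```bash
python3 m.py "0.08,0,-0.77,-10";python3 m.py "0,0,0,-16"; python3 m.py "0,0,0,-10" "-48,0.4,59,0" ; python3 -c "
from h import *
s=arm.get_state();print(s['force'],s['width'],s['gripper_force'])
f=grab_frame('wrist');save(f,'w3',(100,0,460,290),2)"
```

```text
cmd press mm [-55.1   0.5 105.2] dyaw -130.01 world [ 0.4167  0.0693  0.1052 -2.429 ]
cmd press mm [-55.1   0.5 105.2] dyaw -50.01 world [ 0.4167  0.0693  0.1052 -1.0328]
cmd press mm [-55.1   0.5 105.2] dyaw -0.01 world [ 0.4167  0.0693  0.1052 -0.1601]
-48,0.4,59,0 -> [0.118, 0.002, 0.77] -0.001
[ 0.08759179  0.75233466 -2.78199383] 0.021571933157814128 39.999364614486694
```

View pics/w3.png

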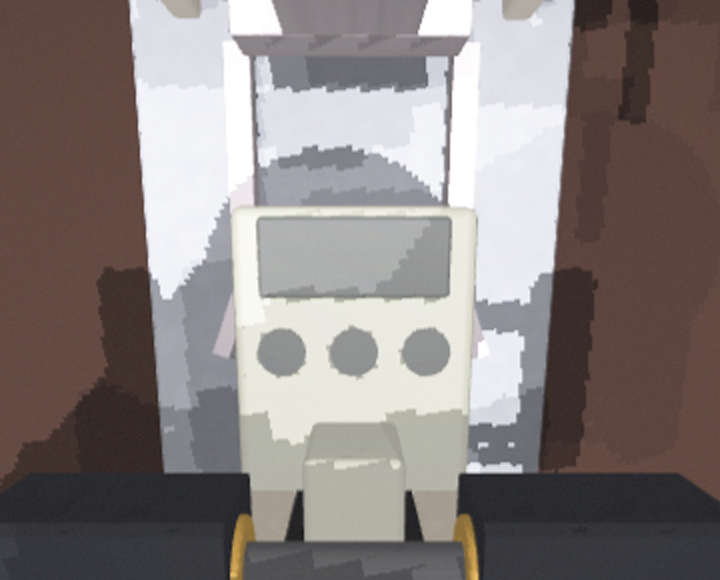

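Call:
{"fn": "jog_arm", "kwargs": {
  "deltas": [
    [[-0.1,-0.01,0.1,0],[-0.2,-0.01,0.2,0],[-0.25,-0.01,0.4,0],[-0.25,-0.01,0.55,0],[-0.25,-0.01,0.65,0],[-0.25,-0.01,0.72,0],[-0.25,-0.01,0.76,0],[-0.25,-0.01,0.76,0]]
  ]
}}

```text
t: 8.62
eef_pos: [0.402, 0.0722, 0.0592]
ee_rot: [3.142, -0.0, -0.16]
force: [-0.0, -0.5, -1.8]
width: 0.0216
gripper_force: 40.0
```

```bash
python3 m.py "-0.25,-0.01,0.76,0" "-6,1,59.5,0" "-10,1,59.5,0" ; python3 -c "
from h import *
s=arm.get_state();print(s['force'],s['moment'],s['width'],s['gripper_force'])"
```

```text
cmd press mm [-70.1   1.1  59.6] dyaw -0.01 world [ 0.402   0.0723  0.0596 -0.1601]
-6,1,59.5,0 -> [1.068, 0.002, 0.002] -0.001
-10,1,59.5,0 -> [1.002, 0.002, 0.002] -0.001
[-0.03697489 -0.4567566  -1.80398316] [-0.02275332  0.19789777 -0.03196209] 0.021610149592167244 39.99938607215881
```

Call:
{"fn": "jog_arm", "kwargs": {
  "deltas": [
    [[0.1,0,0,0],[0.25,0,0,0],[0.4,0,0,0],[0.55,0,0,0],[0.7,0,0,0],[0.82,0,0,0],[0.92,0,0,0],[0.95,0,0,0]]
  ]
}}

```text
t: 9.62
eef_pos: [0.4584, 0.063, 0.0591]
ee_rot: [3.142, 0.0, -0.16]
force: [0.8, 0.5, -1.9]
width: 0.0218
gripper_force: 40.0
```

Call:
{"fn": "jog_arm", "kwargs": {
  "deltas": [
    [[0.03,0,0,0],[0.06,0,0,0],[0.09,0,0,0],[0.12,0,0,0],[0.15,0,0,0],[0.15,0,0,0]]
  ]
}}

```text
t: 10.38
eef_pos: [0.4671, 0.0616, 0.0592]
ee_rot: [-3.142, -0.0, -0.16]
force: [-0.0, 0.4, -1.9]
width: 0.0218
gripper_force: 40.0
```

```bash
python3 m.py "0.95,0,0,0"; python3 m.py "0.15,0,0,0"; python3 -c "
from h import *
s=arm.get_state();print(s['force'],s['moment'],s['width'],s['eef_pos'])"
```

```text
cmd press mm [-13.1   1.1  59.6] dyaw -0.01 world [ 0.4582  0.0632  0.0596 -0.1601]
cmd press mm [-4.1  1.1 59.6] dyaw -0.01 world [ 0.4671  0.0617  0.0596 -0.1601]
[-0.00481877  0.36187108 -1.86924846] [-0.08825142  0.1683739  -0.03528677] 0.021824426276859682 [0.46713795 0.06163639 0.05915731]
```

Call:
{"fn": "jog_arm", "kwargs": {
  "deltas": [
    [[0.02,0,0,0],[0.04,0,0,0],[0.05,0,0,0],[0.05,0,0,0]]
  ]
}}

```text
t: 10.88
eef_pos: [0.469, 0.0611, 0.059]
ee_rot: [3.141, 0.002, -0.16]
force: [-4.7, 3.4, 1.1]
width: 0.0219
gripper_force: 40.0
```

```bash
python3 m.py "0.05,0,0,0"; python3 -c "
from h import *
f=grab_frame('wrist');save(f,'w4',(130,0,430,200),2.6)"
```

```text
cmd press mm [-1.1  1.1 59.6] dyaw -0.01 world [ 0.4701  0.0613  0.0596 -0.1601]
```

View pics/w4.png

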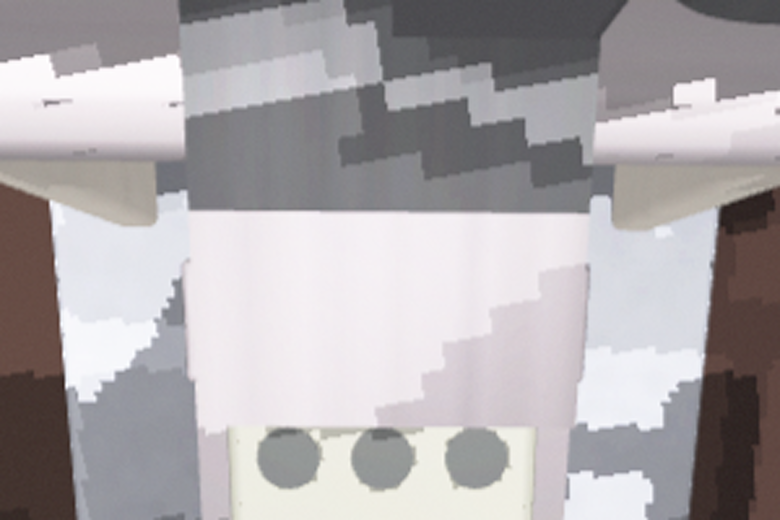

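The closure end is under the press bar, with the vent holes still visible at (290,458). The force has begun to rise, so I push a bit further to confirm it is on the stop.

Call:
{"fn": "jog_arm", "kwargs": {
  "deltas": [
    [[0.02,0,0,0],[0.04,0,0,0],[0.06,0,0,0],[0.06,0,0,0],[0.06,0,0,0]]
  ]
}}

```text
t: 11.55
eef_pos: [0.4691, 0.0609, 0.0589]
ee_rot: [3.141, 0.007, -0.161]
force: [-25.2, 15.2, 17.8]
width: 0.0217
gripper_force: 40.0
```

```bash
python3 m.py "0.06,0,0,0"
```

```text
cmd press mm [ 2.5  1.1 59.6] dyaw -0.01 world [ 0.4736  0.0607  0.0596 -0.1601]
```

Call:
{"fn": "jog_arm", "kwargs": {
  "deltas": [
    [[-0.06,0,0,0],[-0.06,0,0,0],[-0.06,0,0,0]]
  ],
  "grip": 50
}}

```text
t: 11.92
eef_pos: [0.4705, 0.0612, 0.0593]
ee_rot: [-3.141, -0.001, -0.16]
force: [-0.1, -0.0, 1.3]
width: 0.0458
gripper_force: 0.0
```

```bash
python3 m.py "-0.06,0,0,0" "-30,0,130,0" "-60,-20,300,0"
```

```text
cmd press mm [-1.1  1.1 59.6] dyaw -0.01 world [ 0.4701  0.0613  0.0596 -0.1601]
-30,0,130,0 -> [-0.482, 0.018, -1.173] -0.001
-60,-20,300,0 -> [-0.982, 0.352, -4.007] -0.001
```

Call:
{"fn": "jog_arm", "kwargs": {
  "deltas": [
    [[0,0,-0.5,0],[-0.2,0,-1.1,0],[-0.5,0,-1.8,0],[-0.9,0,-2.5,0],[-1.1,0,-3.2,0],[-1.1,0,-3.8,0],[-1.1,0,-4,0],[-1.1,0,-4,0]]
  ]
}}

```text
t: 12.92
eef_pos: [0.4051, 0.0718, 0.2994]
ee_rot: [-3.141, -0.001, -0.16]
force: [-0.0, -0.0, -0.5]
width: 0.0497
gripper_force: 0.0
```

```bash
python3 m.py "-1.1,0,-4,0"; python3 - <<'E'
from h import *;import pickle
f=grab_frame('wrist');pickle.dump(f,open('w5.pkl','wb'));save(f,'w5',(100,0,470,250),2.1)
t=grab_frame('top');pickle.dump(t,open('t5.pkl','wb'))
O=np.array([.471,.060,0]);PY=-.160
B=np.array([[np.cos(PY),-np.sin(PY),0],[np.sin(PY),np.cos(PY),0],[0,0,1]])
for p in [(-22,-11,84),(22,-11,84),(-75,30,52),(38,-105,175),(84,-105,175),(-26,-46,26)]:
    print(p,(proj(f,O+B@(np.array(p)/1e3))-[100,0])*2.1)
E
```

```text
cmd press mm [-67.1   1.1 299.6] dyaw -0.01 world [ 0.4049  0.0718  0.2996 -0.1601]
(-22, -11, 84) [391.65005362 308.34949474]
(22, -11, 84) [392.34085951 220.42479388]
(-75, 30, 52) [319.74418851 396.31749369]
(38, -105, 175) [649.0989457  162.41380391]
(84, -105, 175) [662.11900946  25.73287452]
(-26, -46, 26) [446.59386993 308.82388044]
```

View pics/w5.png

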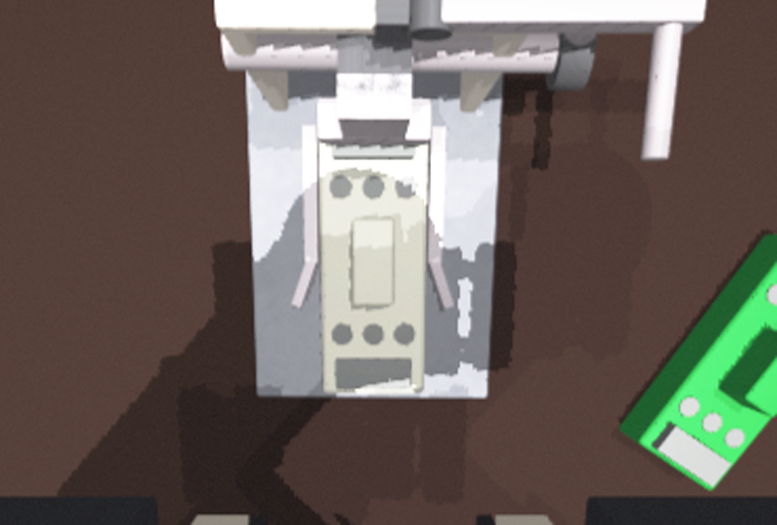

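The cartridge is home: rib v 219–305 against predicted 220–308, lying between the rails. The catch pin runs from (655,158) to (668,28). I triangulate its end from the two views.

```bash
python3 - <<'E'
from h import *;import pickle
f=pickle.load(open('w5.pkl','rb'));t=pickle.load(open('f0.pkl','rb'))['top']
O=np.array([.471,.060,0]);PY=-.160
B=np.array([[np.cos(PY),-np.sin(PY),0],[np.sin(PY),np.cos(PY),0],[0,0,1]])
def tri(a,b):
    A=np.zeros((3,3));c=np.zeros(3)
    for o,d in(a,b):
        d=d/np.linalg.norm(d);P=np.eye(3)-np.outer(d,d);A+=P;c+=P@o
    return B.T@(np.linalg.solve(A,c)-O)*1e3
px=lambda u,v:(240+(u+.5)/7-.5,155+(v+.5)/7-.5)
print(tri(ray(f,100+655/2.1,158/2.1),ray(t,*px(480,328))))
for z in (.175,.18,.185):
    for u,v in((655,158),(668,28)): print(z,(B.T@(atz(f,100+u/2.1,v/2.1,z)-O)*1e3).round(1))
E
python3 m.py - "52,-105,260,0" "52,-105,160,0"
```

```text
[  38.52515739 -105.82682754  177.83397301]
0.175 [  39.6 -107.1  175. ]
0.175 [  83.3 -107.2  175. ]
0.18 [  38.9 -105.2  180. ]
0.18 [  81.8 -105.3  180. ]
0.185 [  38.2 -103.3  185. ]
0.185 [  80.4 -103.4  185. ]
cmd press mm [-67.1   1.1 299.6] dyaw -0.01 world [ 0.4049  0.0718  0.2996 -0.1601]
52,-105,260,0 -> [1.985, 1.768, 0.66] -0.001
52,-105,160,0 -> [1.985, 1.768, 2.327] -0.001
```

Call:
{"fn": "jog_arm", "kwargs": {
  "deltas": [
    [[0.4,0.35,0,0],[0.9,0.8,0,0],[1.4,1.25,0,0],[1.8,1.6,0.3,0],[1.98,1.77,0.9,0],[1.98,1.77,1.6,0],[1.98,1.77,2.1,0],[1.98,1.77,2.3,0]]
  ]
}}

```text
t: 14.02
eef_pos: [0.5034, -0.0527, 0.1581]
ee_rot: [3.14, 0.005, -0.161]
force: [0.5, -0.8, 0.8]
width: 0.0504
gripper_force: 0.0
```

Call:
{"fn": "jog_arm", "kwargs": {
  "deltas": [
    [[0,0,0,0],[0,0,0,0],[0,0,0,0],[0,0,0,0],[0,0,0,0],[0,0,0,0],[0,0,0,0]]
  ],
  "grip": 5,
  "squeeze": 25
}}

```text
t: 14.9
eef_pos: [0.5056, -0.0516, 0.1613]
ee_rot: [-3.141, -0.001, -0.16]
force: [1.0, 5.0, 0.7]
width: 0.0091
gripper_force: 25.0
```

```bash
python3 m.py "1.98,1.77,2.3,0"; python3 -c "
from h import *
s=arm.get_state();print(s['force'],s['width'],s['gripper_force'],s['eef_pos'])
import numpy as np
# arc rows relative to start angle .05, tool y=-press y, z down
for a in np.arange(.05,2.26,.2): print(round(a,2),'y',round(-(85*np.cos(.05)-85*np.cos(a))/60,2),'z',round(-(85*np.sin(a)-85*np.sin(.05))/60,2))"
```

```text
cmd press mm [  51.7 -105.1  161.6] dyaw -0.01 world [ 0.5053 -0.052   0.1616 -0.1601]
[0.95513362 4.97293123 0.71990095] 0.009118152379339762 25.007156431674957 [ 0.50557811 -0.05160112  0.16132827]
0.05 y -0.0 z -0.0
0.25 y -0.04 z -0.28
0.45 y -0.14 z -0.55
0.65 y -0.29 z -0.79
0.85 y -0.48 z -0.99
1.05 y -0.71 z -1.16
1.25 y -0.97 z -1.27
1.45 y -1.24 z -1.34
1.65 y -1.53 z -1.34
1.85 y -1.81 z -1.29
2.05 y -2.07 z -1.19
2.25 y -2.3 z -1.03
```

Call:
{"fn": "jog_arm", "kwargs": {
  "deltas": [
    [[0,-0.01,-0.14,0],[0,-0.04,-0.28,0],[0,-0.14,-0.55,0],[0,-0.29,-0.79,0],[0,-0.48,-0.99,0],[0,-0.71,-1.16,0],[0,-0.97,-1.27,0],[0,-0.97,-1.27,0]]
  ]
}}

```text
t: 15.9
eef_pos: [0.5149, 0.0039, 0.2411]
ee_rot: [3.139, -0.003, -0.159]
force: [-7.1, -6.1, 20.3]
width: 0.0089
gripper_force: 25.0
```

Call:
{"fn": "jog_arm", "kwargs": {
  "deltas": [
    [[0,-0.13,-0.05,0],[0,-0.27,-0.07,0],[0,-0.56,-0.07,0],[0,-0.84,-0.02,0],[0,-1.1,0.08,0],[0,-1.28,0.19,0],[0,-1.28,0.19,0]]
  ]
}}

```text
t: 16.77
eef_pos: [0.5276, 0.0822, 0.2261]
ee_rot: [-3.141, -0.001, -0.159]
force: [4.1, 1.9, 2.8]
width: 0.0091
gripper_force: 25.0
```

```bash
python3 m.py "0,-0.97,-1.27,0"; python3 m.py "0,-1.28,0.19,0"; python3 -c "
from h import *
s=arm.get_state();print(s['force'],s['width'],s['gripper_force'],s['eef_pos'])"
```

```text
cmd press mm [ 51.7 -46.9 237.8] dyaw -0.01 world [ 0.5146  0.0054  0.2378 -0.1601]
cmd press mm [ 51.7  29.9 226.4] dyaw -0.01 world [ 0.5268  0.0813  0.2264 -0.1601]
[4.07813129 1.89747587 2.78020233] 0.009116790718452958 25.03355473279953 [0.52759087 0.08221358 0.22607571]
```

Call:
{"fn": "jog_arm", "kwargs": {
  "deltas": [
    [[0,0,0,0],[0,0,0,0],[0,0,0,0],[0,0,-0.4,0],[0,0,-0.9,0],[0,0,-1.4,0],[0,0,-1.6,1.5],[0,0,-1.6,3.5]]
  ],
  "grip": 50
}}

```text
t: 17.77
eef_pos: [0.5268, 0.081, 0.3231]
ee_rot: [-3.14, -0.001, -0.471]
force: [0.0, 0.3, -1.3]
width: 0.05
gripper_force: 0.0
```

```bash
python3 m.py "0,0,-1.6,3.5" "133,-140,310,-90" "133,-140,236,-90"; python3 - <<'E'
from h import *;import pickle
t=grab_frame('top');pickle.dump(t,open('t6.pkl','wb'))
s=grab_frame('scene');pickle.dump(s,open('s6.pkl','wb'));save(s,'s6',(190,150,330,280),4.5)
E
```

```text
cmd press mm [ 51.7  29.9 322.4] dyaw -17.51 world [ 0.5268  0.0813  0.3224 -0.4655]
133,-140,310,-90 -> [2.144, 2.293, 0.207] 14.499
133,-140,236,-90 -> [2.144, 2.293, 1.44] 14.499
```

View pics/s6.png

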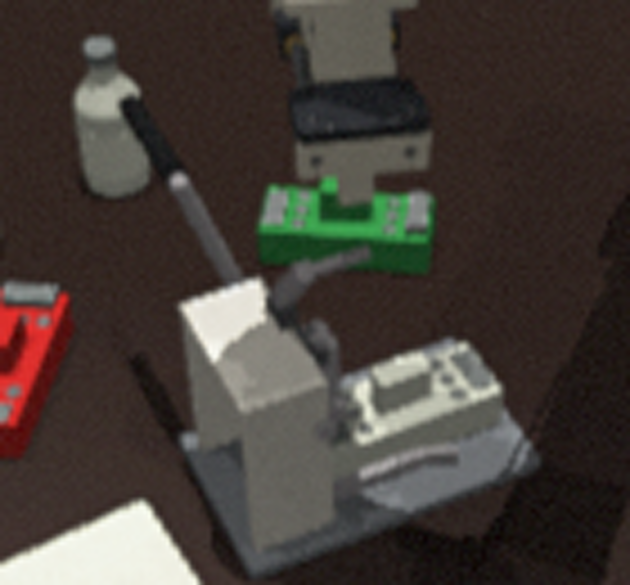

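The catch now leans over to the left, with its pin at (335,260). The handle runs from (175,178) to (130,105), and the cartridge is in the nest. Now I triangulate the handle.

```bash
python3 - <<'E'
from h import *;import pickle
s=pickle.load(open('s6.pkl','rb'));t=pickle.load(open('f0.pkl','rb'))['top']
O=np.array([.471,.060,0]);PY=-.160
B=np.array([[np.cos(PY),-np.sin(PY),0],[np.sin(PY),np.cos(PY),0],[0,0,1]])
def tri(a,b):
    A=np.zeros((3,3));c=np.zeros(3)
    for o,d in(a,b):
        d=d/np.linalg.norm(d);P=np.eye(3)-np.outer(d,d);A+=P;c+=P@o
    return B.T@(np.linalg.solve(A,c)-O)*1e3
px=lambda u,v:(240+(u+.5)/7-.5,155+(v+.5)/7-.5)
sp=lambda u,v:(190+(u+.5)/4.5-.5,150+(v+.5)/4.5-.5)
print(tri(ray(s,*sp(128,103)),ray(t,*px(703,117))),tri(ray(s,*sp(176,178)),ray(t,*px(488,87))))
E
```

```text
[ 132.42117457 -188.67908376  254.33303277] [132.15326755 -91.8287273  253.03702441]
```

Call:
{"fn": "jog_arm", "kwargs": {
  "deltas": [
    [[0.25,0.25,0,2],[0.5,0.55,0,4],[0.8,0.85,0,6],[1.1,1.15,0,8],[1.4,1.45,0,10],[1.7,1.8,0,12],[2.0,2.1,0,14],[2.14,2.29,0,14.5]]
  ]
}}

```text
t: 18.88
eef_pos: [0.5796, -0.1004, 0.3213]
ee_rot: [3.14, -0.0, -1.729]
force: [0.3, 0.3, 0.2]
width: 0.05
gripper_force: 0.0
```

```bash
python3 m.py "2.14,2.29,0,14.5" "133,-140,236,-90"
```

```text
cmd press mm [ 132.8 -139.8  322.4] dyaw -90.01 world [ 0.5799 -0.0992  0.3224 -1.7309]
133,-140,236,-90 -> [0.004, -0.003, 1.44] -0.001
```

Call:
{"fn": "jog_arm", "kwargs": {
  "deltas": [
    [[0,0,0.4,0],[0,0,0.9,0],[0,0,1.3,0],[0,0,1.44,0],[0,0,1.44,0]]
  ]
}}

```text
t: 19.5
eef_pos: [0.5796, -0.0992, 0.2356]
ee_rot: [3.141, -0.0, -1.729]
force: [-0.4, 0.2, 1.3]
width: 0.0504
gripper_force: 0.0
```

Call:
{"fn": "jog_arm", "kwargs": {
  "deltas": [
    [[0,0,0,0],[0,0,0,0],[0,0,0,0],[0,0,0,0],[0,0,0,0],[0,0,0,0]]
  ],
  "grip": 10,
  "squeeze": 40
}}

```text
t: 20.25
eef_pos: [0.5794, -0.0992, 0.2358]
ee_rot: [3.141, -0.0, -1.731]
force: [-3.9, 2.4, 5.1]
width: 0.0171
gripper_force: 40.0
```

```bash
python3 m.py "0,0,1.44,0"; python3 -c "
from h import *
s=arm.get_state();print(s['force'],s['width'],s['gripper_force'],s['eef_pos'])
R=140/60
for a in [0,.1,.2,.35,.5,.65,.8,.9,1.0,1.1,1.15,1.2,1.25]: print(a,'y',round(R*(np.sin(.3)+np.sin(a-.3)),2),'z',round(R*(np.cos(.3)-np.cos(a-.3)),2))"
```

```text
cmd press mm [ 132.8 -139.8  236. ] dyaw -90.01 world [ 0.5799 -0.0992  0.236  -1.7309]
[-3.93650454  2.35238197  5.06702104] 0.017065618853904407 40.003334283828735 [ 0.57940136 -0.09921241  0.23579946]
0 y 0.0 z 0.0
0.1 y 0.23 z -0.06
0.2 y 0.46 z -0.09
0.35 y 0.81 z -0.1
0.5 y 1.15 z -0.06
0.65 y 1.49 z 0.04
0.8 y 1.81 z 0.18
0.9 y 2.01 z 0.3
1.0 y 2.19 z 0.44
1.1 y 2.36 z 0.6
1.15 y 2.44 z 0.69
1.2 y 2.52 z 0.78
1.25 y 2.59 z 0.87
```

Call:
{"fn": "jog_arm", "kwargs": {
  "deltas": [
    [[0,0.1,-0.03,0],[0,0.23,-0.06,0],[0,0.46,-0.09,0],[0,0.81,-0.1,0],[0,1.15,-0.06,0],[0,1.49,0.04,0],[0,1.81,0.18,0],[0,1.81,0.18,0]]
  ]
}}

```text
t: 21.25
eef_pos: [0.4746, -0.0811, 0.2268]
ee_rot: [-3.134, 0.003, -1.73]
force: [4.4, 3.0, 7.2]
width: 0.0171
gripper_force: 40.0
```

```bash
python3 m.py "0,1.81,0.18,0"; python3 -c "
from h import *
s=arm.get_state();print(s['force'],s['width'],s['gripper_force'],s['eef_pos'])"
```

```text
cmd press mm [  24.2 -139.8  225.2] dyaw -90.01 world [ 0.4727 -0.0818  0.2252 -1.7309]
[4.35856567 3.0193503  7.16864557] 0.017122968554014642 40.01084089279175 [ 0.4745762  -0.08106598  0.22675151]
```

Call:
{"fn": "jog_arm", "kwargs": {
  "deltas": [
    [[0,0.1,0.06,0],[0,0.2,0.12,0],[0,0.3,0.19,0],[0,0.38,0.26,0],[0,0.47,0.34,0],[0,0.55,0.42,0],[0,0.63,0.51,0],[0,0.71,0.6,0]]
  ]
}}

```text
t: 22.25
eef_pos: [0.4345, -0.0743, 0.1915]
ee_rot: [-3.133, 0.003, -1.729]
force: [3.7, 3.3, 11.9]
width: 0.0169
gripper_force: 40.0
```

Call:
{"fn": "jog_arm", "kwargs": {
  "deltas": [
    [[0,0.03,0.04,0],[0,0.06,0.08,0],[0,0.06,0.08,0],[0,0.06,0.08,0]]
  ]
}}

```text
t: 22.75
eef_pos: [0.4307, -0.0736, 0.1865]
ee_rot: [-3.134, 0.003, -1.73]
force: [3.4, 3.9, 11.2]
width: 0.0168
gripper_force: 40.0
```

```bash
python3 m.py "0,0.71,0.6,0";python3 m.py "0,0.06,0.08,0"; python3 -c "
from h import *
s=arm.get_state();print(s['force'],s['moment'],s['width'],s['gripper_force'],s['eef_pos'])
O=np.array([.471,.060,0]);PY=-.160
B=np.array([[np.cos(PY),-np.sin(PY),0],[np.sin(PY),np.cos(PY),0],[0,0,1]])
p=B.T@(s['eef_pos']-O)*1e3+[0,0,19];print(p,np.arctan2(92-p[0],p[2]-120)+.3, np.hypot(92-p[0],p[2]-120))"
```

```text
cmd press mm [ -18.4 -139.8  189.2] dyaw -90.01 world [ 0.4306 -0.075   0.1892 -1.7309]
cmd press mm [ -22.  -139.8  184.4] dyaw -90.01 world [ 0.427  -0.0745  0.1844 -1.7309]
[ 3.42025382  3.90723891 11.15263945] [ 1.61274196 -1.50711589 -0.03993821] 0.016840284253663417 40.01489281654358 [ 0.43069081 -0.07364676  0.18650542]
[ -18.50197042 -138.36171283  205.50542214] 1.2122420762726787 139.72065947166368
```

Call:
{"fn": "jog_arm", "kwargs": {
  "deltas": [
    [[0,0.03,0.05,0],[0,0.06,0.1,0],[0,0.06,0.1,0],[0,0.06,0.1,0]]
  ]
}}

```text
t: 23.25
eef_pos: [0.4297, -0.0735, 0.1844]
ee_rot: [-3.128, 0.002, -1.728]
force: [-3.5, 5.1, 38.1]
width: 0.017
gripper_force: 40.0
```

Call:
{"fn": "jog_arm", "kwargs": {
  "deltas": [
    [[0,0.03,0.05,0],[0,0.05,0.1,0],[0,0.05,0.1,0],[0,0.05,0.1,0]]
  ]
}}

```text
t: 23.75
eef_pos: [0.4295, -0.0737, 0.1808]
ee_rot: [-3.122, 0.002, -1.726]
force: [-0.8, -0.3, 51.6]
width: 0.0168
gripper_force: 40.0
```

```bash
python3 m.py "0,0.06,0.1,0";python3 m.py "0,0.05,0.1,0"; python3 -c "
from h import *
s=arm.get_state();print(s['force'],s['moment'],s['width'],s['gripper_force'],s['eef_pos'])
O=np.array([.471,.060,0]);PY=-.160
B=np.array([[np.cos(PY),-np.sin(PY),0],[np.sin(PY),np.cos(PY),0],[0,0,1]])
p=B.T@(s['eef_pos']-O)*1e3+[0,0,19];print(p,np.arctan2(92-p[0],p[2]-120)+.3)"
```

```text
cmd press mm [ -25.6 -139.8  178.4] dyaw -90.01 world [ 0.4235 -0.0739  0.1784 -1.7309]
cmd press mm [ -28.6 -139.8  172.4] dyaw -90.01 world [ 0.4205 -0.0734  0.1724 -1.7309]
[-0.82582346 -0.26216873 51.61119758] [-0.1270108   0.27511919  0.00579547] 0.016847441448245244 39.98376131057739 [ 0.42947413 -0.07370742  0.18083747]
[ -19.69344224 -138.61543489  199.83746917] 1.2502123284457474
```

Call:
{"fn": "jog_arm", "kwargs": {
  "deltas": [
    [[0,-0.02,-0.03,0],[0,-0.03,-0.06,0],[0,-0.03,-0.06,0],[0,-0.03,-0.06,0]]
  ]
}}

```text
t: 24.25
eef_pos: [0.4297, -0.0737, 0.1817]
ee_rot: [-3.126, 0.002, -1.728]
force: [5.8, -1.1, 28.7]
width: 0.0169
gripper_force: 40.0
```

```bash
python3 m.py "0,-0.03,-0.06,0"; python3 -c "
from h import *;import pickle
s=arm.get_state();print(s['force'],s['width'],s['gripper_force'],s['eef_pos'])
O=np.array([.471,.060,0]);PY=-.160
f=grab_frame('scene');pickle.dump(f,open('s7.pkl','wb'));save(f,'s7',(190,150,330,280),4.5)"
```

```text
cmd press mm [ -26.8 -139.8  176. ] dyaw -90.01 world [ 0.4223 -0.0737  0.176  -1.7309]
[ 5.79529009 -1.07839762 28.68851314] 0.016867219733945164 39.974679350852966 [ 0.42973657 -0.07371449  0.18166337]
```

View pics/s7.png

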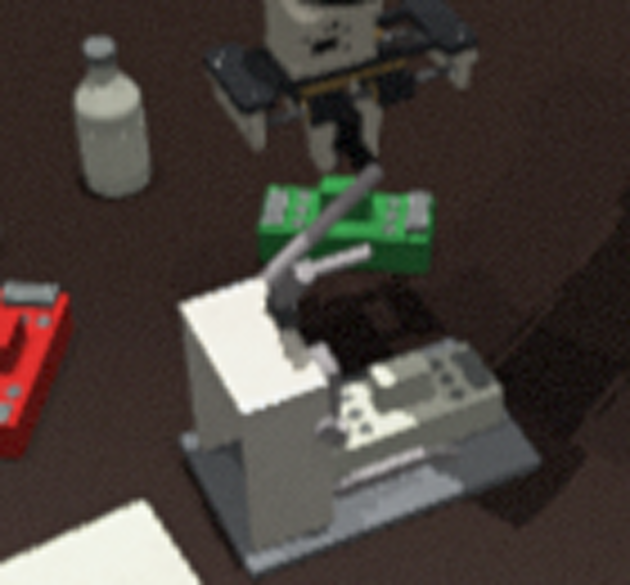

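The lever is down (arm from (280,270) to (370,175)) with the handle still gripped. The catch is over to the left and the cartridge is home. The 29 N push against about 10 N of lever resistance means the lever is on its stop.

```bash
python3 -c "
from station import arm
print(arm.job_done())"
```

```text
the job is handed in; nothing more can be done
None
```

I turned the cartridge half round and pushed it home against the stop, flipped the catch over to the left, and pulled the lever down to its stop with the gripper still holding it; handed in at about 24 s, with the closure's final depth judged only from the lever reaching its stop.

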